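# Brake and lock the turning key carousel

### The job

The key carousel on the shelf is still turning and has to be locked. Take the steel locking pin by its knob out of its wooden stand and set its tip gently on the plain face of the disc, well before the hole comes by, straight above the fixed slot of the foot, so that its drag slows the disc to a crawl until the hole comes round to the pin; then push the pin down through the hole fully home onto the floor of the slot and let go, leaving the disc locked at rest. Touch the disc with the pin only, never pressing hard, and leave the other things on the shelf where they are.

Things in the scene. Friction and masses are not known exactly. Their poses are not given: they have to be found in the camera images.
- pin: Loose steel locking pin, 94 mm long, 0.08 to 0.17 kg, standing upright in the wooden stand at the start. Round shank 10 mm thick, 60 mm long, flat tip with 1.5 mm chamfer; above it a round knob to grip, 22 mm wide and 34 mm tall (60 to 94 mm above the tip). Origin at the centre of the tip, z along the pin to the knob.
- pin_stand: Fixed dark wooden block 60 x 60 x 40 mm high with one upright hole of 13 mm, 30 mm deep, in the middle of its top; the pin stands in it, its tip 10 mm above the marble. Origin at the centre of the underside. It stands on one side of the carousel, the bowl on the other, either way round.
- carousel: Fixed steel foot, 150 mm round; origin under its centre, on the disc's axis. Along its own +x an arm reaches 140 mm from the axis, 30 mm past the disc's rim, with a radial slot open to the top: 13.5 mm wide, from 66 to 140 mm from the axis, floor 20 mm and top edges 50 mm above the marble. The slot's outer end is seen beyond the disc's rim.
- hub: Sprung hub that carries the disc. Origin on the disc's axis in the plane of the disc's top face (66 mm above the marble when nothing presses on it). Disc and hub sink straight down when pressed, starting at about 0.5 N and then 0.5 N more per mm, with damping of 0.07 N per mm/s, to a hard stop at 8 mm.
- wheel (a joint): Disc's angle, rad, grows anticlockwise from above without end; at 0 (or whole turns) the hole is over the slot. Disc 220 mm wide, 6 mm thick, 1.2 kg; brass post, hooks and keys within 35 mm of its axis rise 68 mm above it. A slipping motor always drives it: 2 rad/s free, stalled by 1.7 N drag at the hole circle, speed linear between; it restarts when pressure eases. Pin-disc friction 0.5 to 0.7.
- disc_hole (a point): Centre of the single square hole (15 x 15 mm) right through the disc, with a thin dark frame 3 mm wide around it; in the plane of the disc's top face, 88 mm from the axis; it turns with the disc.
- slot (a point): Point on the floor of the fixed slot, 88 mm from the disc's axis, 20 mm above the marble, where the pin's tip must finally rest. z up, x outward along the slot. With the pin home its knob is 14 mm clear above the disc.
- bowl: Bystander: navy ceramic bowl, 124 mm in diameter and 50 mm high, origin under its centre.
- torch: Bystander: aluminium torch 130 mm long, 34 mm thick, lying, origin under its middle.
- carabiner: Bystander: steel carabiner 85 x 45 x 8 mm lying flat, origin under its middle.
- wedge: Bystander: grey plastic door wedge 110 x 36 x 30 mm, origin under its middle.
Things that resemble listed ones, but are neither listed nor needed, are in the scene too. What is shaped like the pin but green, orange or red is not meant.

How it is judged (in metres and radians):
On the way, in this order (a step that is already met when the one before it is completed fails the run):
1. the pin's tip drags on the plain face of the disc, clear of the hole, and the disc has slowed below 1.2 rad/s (free: 2) (contact force between pin and hub above 0.3 N and velocity of joint wheel below 1.2 rad/s and horizontal distance between pin and disc_hole above 0.01 m and z of pin in the frame of hub above -0.003 m), for 0.15 s.
2. the pin's tip is through the disc's hole and inside the fixed slot (z of pin in the frame of slot below 0.02 m and horizontal distance between pin and slot below 0.008 m and horizontal distance between disc_hole and slot below 0.009 m), for 0.1 s.
At the end, for the whole second after the job is handed in: The pin stands through the disc's hole on the floor of the slot (tip within 4 mm of the floor and 8 mm of the slot point, leaning less than 0.2 rad), released and still; the disc is at rest (below 0.05 rad/s) with its hole within 9 mm of the slot point (z of pin in the frame of slot below 0.004 m and horizontal distance between pin and slot below 0.008 m and horizontal distance between disc_hole and slot below 0.009 m and angle between pin's own z axis and vertical below 0.2 rad and velocity of joint wheel between -0.05 and 0.05 rad/s and linear speed of pin below 0.02 m/s); the robot touches nothing.
It fails at once if the pin is pressed on the disc with more than 16 N (contact force between pin and hub above 16 N).
It fails at once if the fingers or the arm touch the disc or its keys (contact force between any of the fingers, the arm and hub above 0.5 N).
It fails at once if the pin is rammed into the foot with more than 25 N (contact force between pin and carousel above 25 N).
It fails at once if a bystander is moved more than 30 mm (distance of any of bowl, torch, carabiner, wedge from where it was at the start of the episode above 0.03 m).
It also fails if it takes over 64 s, if anything falls off the work surface, if the arm or the gripper's body presses on something with over 40 N, if the wrist force passes 120 N, or if a joint passes its speed limit or range.

### The arm

A 6-joint arm with a two-finger parallel gripper is mounted at the origin on the work surface. World frame = base frame: x ahead of the robot, y to its left, z up, the work surface at z = 0. Lengths are in m, angles in degrees, forces in N, time in s.
With the tool pointing down it reaches from about 0.375 to 0.925 m from the base axis. Payload 5.7 kg.
Tool frame: the origin (TCP) lies on the centre line of the jaws, within the pads' length; the fingertips stand 8 mm ahead of it and the grasp point (between the pads) lies 11 mm behind it (r.tip_extent is the distance from the TCP to the fingertips, in m); z points along the fingers, y is the line along which they close (so a half turn about z gives the same grasp; the last joint's range is limited). The gripper opens to 85 mm and grips with 20 to 120 N. Pads are 22 mm wide; open, the fingers measure 114 mm over their backs; the gripper's body (76 mm by 85 mm) begins 54 mm behind the grasp point. The pads swing forward as they close: fully open they stand 13 mm farther back than shut.
Start: joints at [-82.684, 20.558, 86.54, -0, 72.909, -6.595], TCP at [0.144, -0.582, 0.239] pointing down, gripper open.
Joint ranges: [-170.27, 170.27], [-57.76, 135], [12.27, 136.19], [-55.21, 235.2], [11.17, 155.16], [-170.74, 170.74]. Speed limits (degrees/s): [136.94, 136.94, 180, 180, 180, 180].

### API

Orientations are given as a 3x3 rotation matrix whose columns are the frame's x, y, z axes.
In Python, from cell import r gives the robot as it stands. The module is installed in compiled form; this text tells all that it offers. Calls block until the motion is done:
- r.goto(position, orientation): joint-space move of the TCP to a pose.
- r.servo_line(position, rotation=None, feed=0.15): straight line of the TCP; rotation=None keeps the orientation; feed is the mean speed in m/s.
- r.goto_joints(angles): joint-space move.
- r.open() and r.gripper_close(grasp_force=None): open the fingers fully, or close them until they stop; grasp_force is the grip in N (None keeps the last).
- r.dwell(seconds).
- r.solve_ik(position, orientation): joint angles nearest the present ones, or None.
- r.read_state(): the state.
- r.snapshot(name): name is "scene" or "top" or "wrist"; returns a dict with "image" (400x640x3 uint8, red, green, blue), "vfov" (degrees; the focal length in pixels is half the picture's height over the tangent of half this angle, whatever the lens; pixels are square), "cx", "cy" (the principal point, pixels), "k1" (the pictures are not rectified: a ray, as slopes to the right and down, at radius r is drawn at 1 + k1 r^2 times it, then the intrinsics apply), "cam_to_world" (4x4, takes a point from camera to world coordinates); the wrist camera has in their place "hand_eye" (4x4, takes a point from camera to tool coordinates, whose origin is the TCP and whose axes are the flange's). Camera axes: x right, y down, z forward; pixel columns grow to the right and rows downward; lengths in m; the calibration is good to about 2 mm. A picture is of the moment at which its call begins: read the wrist's pose just before it. There is no depth.
A pose or a line that the arm cannot do raises r.PlanningError and nothing moves.
- r.hand_in(): hands the job in; it is judged then, once.
The state is a dict: "clock": time; "joints": joint angles; "qvel": joint speeds; "joint_efforts": joint torques, N m; "position": TCP position; "eef_rot": TCP orientation; "ft_force": force on the tool from outside, world axes, zero at the start; "ft_torque": the same for the moment, N m; "width": finger opening in m; "grip_force": force on a finger pad.
Only numpy, scipy, OpenCV 4.12 (cv2) and the standard library are available. Lean on these libraries where they do the work, as an engineer would, in place of code of your own. Each camera call takes 0.05 s, during which the arm holds its last target. There are 200 camera calls.

## Working session

There is one attempt and no reset: what is moved stays moved. The work goes in short steps, each a Python script; the robot and the scene stay as the last script left them, time stands still between calls to the robot, and variables do not carry over. Pictures are saved under pics/ and viewed, at most 10 in all, crops included, and the job is handed in when it is done.

```bash
mkdir -p pics; cat > h.py <<'E'
import numpy as np, cv2
from cell import r
def snap(n,f=None):
    st=r.read_state(); s=r.snapshot(n)
    if n=="wrist":
        T=np.eye(4);T[:3,:3]=st["eef_rot"];T[:3,3]=st["position"];s["cam_to_world"]=T@np.array(s["hand_eye"])
    if f: cv2.imwrite("pics/"+f,s["image"][:,:,::-1])
    s["t"]=st["clock"]
    return s
def K(s):
    h=s["image"].shape[0];f=h/2/np.tan(np.radians(s["vfov"])/2)
    return np.array([[f,0,s["cx"]],[0,f,s["cy"]],[0,0,1.]])
def plane(s,uv,z):
    uv=np.asarray(uv,float).reshape(-1,1,2)
    k=K(s); d=(uv[:,0]-[s["cx"],s["cy"]])/k[0,0]
    rd=np.linalg.norm(d,axis=1,keepdims=True); q=rd.copy()
    for _ in range(30): q=rd/(1+s["k1"]*q*q)
    p=d/(1+s["k1"]*q*q)
    T=np.array(s["cam_to_world"]); R=np.c_[p,np.ones(len(p))]@T[:3,:3].T
    o=T[:3,3]; return o+R*((z-o[2])/R[:,2:3])
def proj(s,P):
    T=np.linalg.inv(np.array(s["cam_to_world"])); P=np.atleast_2d(P)
    return cv2.projectPoints(P.astype(float),cv2.Rodrigues(T[:3,:3])[0],T[:3,3],K(s),np.array([s["k1"],0,0,0.]))[0][:,0]
E
python3 - <<'E'
from h import *
for n in("scene","top"):
    s=snap(n,n+"0.png"); print(n,s["vfov"],s["cx"],s["cy"],s["k1"],np.round(s["cam_to_world"],3).tolist())
s=r.snapshot("wrist"); print(np.round(s["hand_eye"],3).tolist(),s["k1"],s["vfov"]); st=r.read_state();print(st["clock"],np.round(st["eef_rot"],3).tolist(), st["ft_force"],r.tip_extent)
E
```

```text
scene 57.598289961473355 320.91777839538264 200.9885188583909 -0.028463444537080104 [[0.716, 0.414, -0.563, 1.001], [0.698, -0.402, 0.592, -0.526], [0.019, -0.817, -0.577, 0.56], [0.0, 0.0, 0.0, 1.0]]
top 51.01236010960493 325.7472085078057 191.87327264879175 0.008025253931766178 [[-0.027, -0.984, 0.179, 0.323], [-1.0, 0.027, -0.001, -0.026], [-0.004, -0.179, -0.984, 1.178], [0.0, 0.0, 0.0, 1.0]]
[[0.0, -0.953, -0.303, 0.078], [1.0, -0.0, 0.0, 0.001], [-0.0, -0.303, 0.953, -0.135], [0.0, 0.0, 0.0, 1.0]] -0.04253156939065576 71.78031794618704
0.15 [[0.971, 0.24, -0.0], [0.24, -0.971, 0.001], [0.0, -0.001, -1.0]] [ 0.42445256 -0.96301604  0.2219779 ] 0.008
```

View pics/scene0.png

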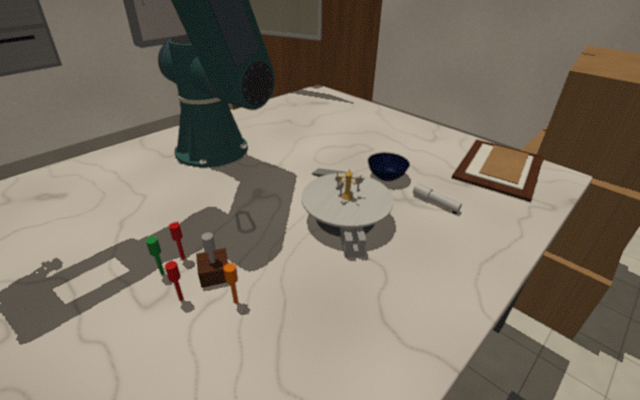

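View pics/top0.png

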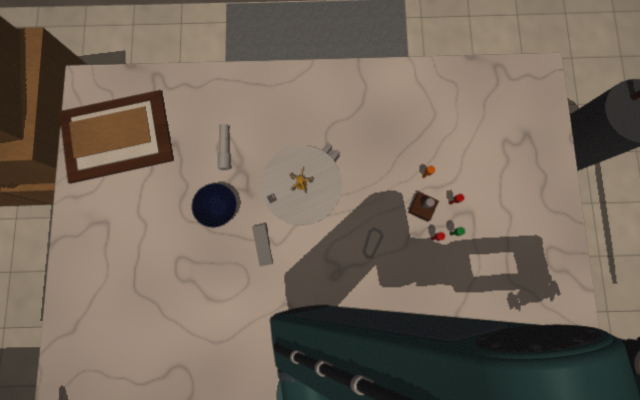

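The top view shows the disc centre near (302,185), the hole at (272,198), the slot's outer end at (332,152) and the pin knob at (427,203) on its stand. Decoys stand around the stand. The scene view agrees with this. I'll take rough positions first, then use the wrist camera close up.

```bash
python3 - <<'E'
from h import *
s=snap("top")
for n,uv,z in[("disc",(302,185),.066),("slotend",(334,151),.05),("knob",(428,202),.104),("stand",(424,206),.04),("orange",(430,170),.09),("red1",(460,198),.09),("red2",(440,236),.09),("green",(460,231),.09),("bowl",(215,204),.05),("wedge",(262,244),.03),("torch",(224,147),.034)]:
    print(n,plane(s,uv,z).round(3))
c=plane(s,(302,185),.066)[0]
# view from above the disc: tool x = toward camera offset
Rd=np.array([[0,-1,0],[-1,0,0],[0,0,-1.]])  # tool x = -y world
for name,R in (("xm",np.array([[-1,0,0],[0,1,0],[0,0,-1.]])),("ym",Rd)):
    q=r.solve_ik([c[0],c[1],.30],R); print(name,q)
q=r.solve_ik([c[0],c[1],.30],np.array([[-1,0,0],[0,1,0],[0,0,-1.]]))
E
```

```text
disc [[0.546 0.036 0.066]]
slotend [[ 0.643 -0.053  0.05 ]]
knob [[ 0.484 -0.291  0.104]]
stand [[ 0.483 -0.295  0.04 ]]
orange [[ 0.572 -0.306  0.09 ]]
red1 [[ 0.495 -0.379  0.09 ]]
red2 [[ 0.397 -0.319  0.09 ]]
green [[ 0.408 -0.372  0.09 ]]
bowl [[0.503 0.275 0.05 ]]
wedge [[0.392 0.15  0.03 ]]
torch [[0.668 0.257 0.034]]
xm [-3.41168609e+00  1.32621063e+01  8.82676421e+01 -2.54444375e-14
  7.84702516e+01 -9.34116861e+01]
ym None
```

```bash
cat >> h.py <<'E'
def Rz(a):
    a=np.radians(a);c,s=np.cos(a),np.sin(a)
    return np.array([[c,s,0],[s,-c,0],[0,0,-1.]])  # tool x at heading a, tool down
E
python3 - <<'E'
from h import *
import pickle
R=Rz(-42.5)
r.goto([.546+.03,.036-.03,.27],R)
L=[]
for i in range(9):
    L.append(snap("wrist",f"w{i}.png" )); L.append(snap("top")); r.dwell(.25)
pickle.dump(L,open("disc.pkl","wb"))
print(r.read_state()["clock"],r.read_state()["ft_force"])
cv2.imwrite("pics/m.png",np.hstack([cv2.resize(L[0]["image"],(400,250)),cv2.resize(L[6]["image"],(400,250))])[:,:,::-1])
E
```

```text
5.9333 [-0.39401882 -0.08788674  0.20815469]
```

View pics/w0.png

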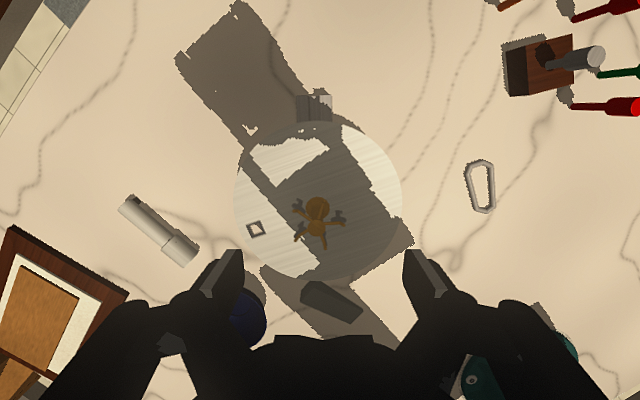

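The wrist view shows the disc (centre about (318,205)), the hole frame at (256,229), the slot's outer end at (314,100) with its mouth, and the pin on its stand at the upper right. Next I'll track the hole by black-hat and fit its circle.

```bash
cat >> h.py <<'E'
def hole(s,c,z=.066):
    """centre of the dark square frame, world"""
    g=cv2.cvtColor(s["image"],cv2.COLOR_RGB2GRAY)
    g=cv2.resize(g,None,fx=3,fy=3,interpolation=cv2.INTER_CUBIC)
    best=[]
    for t in range(20,130,6):
        cs,hi=cv2.findContours((g<t).astype(np.uint8),cv2.RETR_CCOMP,cv2.CHAIN_APPROX_NONE)
        for k in cs:
            if len(k)<24: continue
            (u,v),_,_=cv2.minAreaRect(k)
            w=plane(s,(k.reshape(-1,2)+.5)/3-.5,z)[:,:2].astype(np.float32)
            (x,y),(a,b),_=cv2.minAreaRect(w)
            d=np.hypot(x-c[0],y-c[1])
            if .017<min(a,b) and max(a,b)<.0245 and .07<d<.105 and cv2.contourArea(w)>.8*a*b: best.append((x,y,a,b))
    return np.median(best,axis=0) if best else None
E
python3 - <<'E'
from h import *
import pickle
from scipy.optimize import least_squares
L=pickle.load(open("disc.pkl","rb")); c=[.546,.036]
for off,n in((0,"wrist"),(1,"top")):
    P=[];ts=[]
    for s in L[off::2]:
        h=hole(s,c)
        print(n,round(s["t"],2),None if h is None else h.round(4))
        if h is not None: P.append(h[:2]);ts.append(s["t"])
    P=np.array(P);ts=np.array(ts)
    if len(P)>2:
        f=lambda q:np.hypot(*(P-q[:2]).T)-q[2]
        q=least_squares(f,[*c,.088],loss="soft_l1",f_scale=.001).x; print(n,q.round(4),(f(q)*1e3).round(1))
        a=np.unwrap(np.arctan2(P[:,1]-q[1],P[:,0]-q[0]),period=2*np.pi); print(np.degrees(a).round(1),ts.round(2))
s=L[0]; im=cv2.resize(s["image"][75:165,250:390],None,fx=5,fy=5,interpolation=cv2.INTER_CUBIC);cv2.imwrite("pics/arm.png",im[:,:,::-1])
E
```

```text
wrist 2.78 [0.5841 0.1202 0.0207 0.02  ]
wrist 3.13 [0.5238 0.123  0.0195 0.0204]
wrist 3.48 [0.476  0.0864 0.0216 0.0215]
wrist 3.83 [0.4629 0.0275 0.0216 0.0217]
wrist 4.18 None
wrist 4.53 [ 0.5464 -0.0489  0.0199  0.019 ]
wrist 4.88 [ 0.6045 -0.0307  0.0236  0.0213]
wrist 5.23 None
wrist 5.58 [0.6278 0.0786 0.0214 0.0209]
wrist [0.55   0.0389 0.088 ] [ 0.3  0.1  0.  -0.2 -0.1  0.4 -0.6]
[ 67.3 107.3 147.3 187.4 267.7 308.1 387. ] [2.78 3.13 3.48 3.83 4.53 4.88 5.58]
top 2.83 [0.5746 0.1233 0.022  0.0213]
top 3.18 None
top 3.53 None
top 3.88 None
top 4.23 None
top 4.58 None
top 4.93 None
top 5.28 None
top 5.63 None
```

View pics/arm.png

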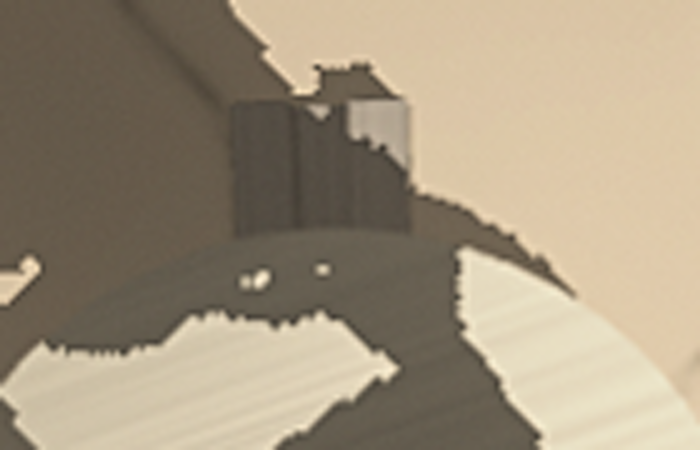

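The crop shows the arm's outer end at full-image columns 297–332, row 95, with slot edges at about columns 309.5 and 319.6. The slot midline is therefore about column 314.5. The circle fit matches the 88 mm radius exactly. Next I'll get the slot heading and a close look at the pin.

```bash
python3 - <<'E'
from h import *
import pickle
L=pickle.load(open("disc.pkl","rb")); c=np.array([.550,.0389])
for uv in((314.5,95.2),(314.5,108),(314.5,120),(309.5,97),(319.6,97),(297,97),(331.8,97)):
    p=plane(L[0],uv,.05)[0,:2]-c; print(uv,(p+c).round(4),np.hypot(*p).round(4),np.degrees(np.arctan2(p[1],p[0])).round(2))
R=Rz(-42.5)
r.goto([.484-.05,-.291+.02,.26],R)
s=snap("wrist","pin.png"); s2=snap("top"); pickle.dump([s,s2],open("pin.pkl","wb")); print(proj(s,[[.484,-.291,.104],[.483,-.293,.04]]),r.read_state()["clock"])
E
```

```text
(314.5, 95.2) [ 0.6542 -0.0529] 0.1389 -41.39
(314.5, 108) [ 0.6433 -0.0428] 0.124 -41.2
(314.5, 120) [ 0.6329 -0.0331] 0.1098 -40.96
(309.5, 97) [ 0.6568 -0.0471] 0.1371 -38.83
(319.6, 97) [ 0.6485 -0.0561] 0.1368 -43.95
(297, 97) [ 0.667  -0.0359] 0.1389 -32.59
(331.8, 97) [ 0.6385 -0.0669] 0.138 -50.1
[[305.17475312 139.3818267 ]
 [310.08247214 133.92976489]] 7.225
```

View pics/pin.png

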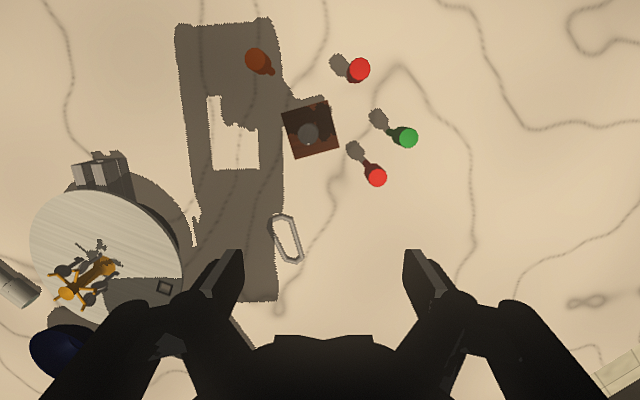

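The wrist view shows the steel knob at about (308,133) on the stand centred at (310,130). The decoys stand about 50 px or more away from it. I'll measure the knob in both views, then make a closer look.

```bash
cat >> h.py <<'E'
def knob(s,guess,rad=.03,z=.104):
    """min enclosing circle of the grey (unsaturated) blob at the guessed top"""
    u,v=proj(s,[guess])[0]
    hsv=cv2.cvtColor(s["image"],cv2.COLOR_RGB2HSV)
    e=np.linalg.norm(proj(s,[np.add(guess,[rad,0,0])])[0]-[u,v])
    m=(hsv[...,1]<75).astype(np.uint8); k=np.zeros_like(m);cv2.circle(k,(int(round(u)),int(round(v))),int(e),1,-1)
    cs,_=cv2.findContours(m*k,cv2.RETR_EXTERNAL,cv2.CHAIN_APPROX_NONE)
    b=max(cs,key=cv2.contourArea); (x,y),rr=cv2.minEnclosingCircle(b)
    return plane(s,(x,y),z)[0],(x,y),rr,cv2.contourArea(b),cv2.boundingRect(b)
E
python3 - <<'E'
from h import *
import pickle
s,s2=pickle.load(open("pin.pkl","rb"))
for x in(s,s2):
    print(knob(x,[.484,-.291,.104]), [plane(x,q,.104).round(4) for q in ((308,133),)] )
R=Rz(-42.5)
p=knob(s,[.484,-.291,.104])[0]
# camera straight above knob: camera offset .078-? aim
r.goto([p[0]-.03*np.cos(np.radians(-42.5)),p[1]-.03*np.sin(np.radians(-42.5)),.215],R)
s=snap("wrist","pin2.png"); pickle.dump(s,open("pin2.pkl","wb")); print(knob(s,p)); print(r.read_state()["clock"])
cv2.imwrite("pics/pin2c.png",cv2.resize(s["image"][60:310,170:470],None,fx=2,fy=2)[:,:,::-1])
E
```

```text
(array([ 0.4844047, -0.291135 ,  0.104    ]), (305.0, 139.0), 30.000099182128906, 801.5, (275, 120, 59, 50)) [array([[ 0.4867, -0.2976,  0.104 ]])]
(array([ 0.48412487, -0.29112472,  0.104     ]), (428.0, 202.0), 11.000100135803223, 230.5, (418, 191, 21, 23)) [array([[0.6794, 0.0159, 0.104 ]])]
(array([ 0.48429415, -0.2912637 ,  0.104     ]), (324.0, 166.0), 34.000099182128906, 1309.0, (290, 147, 68, 54))
7.6
```

View pics/pin2c.png

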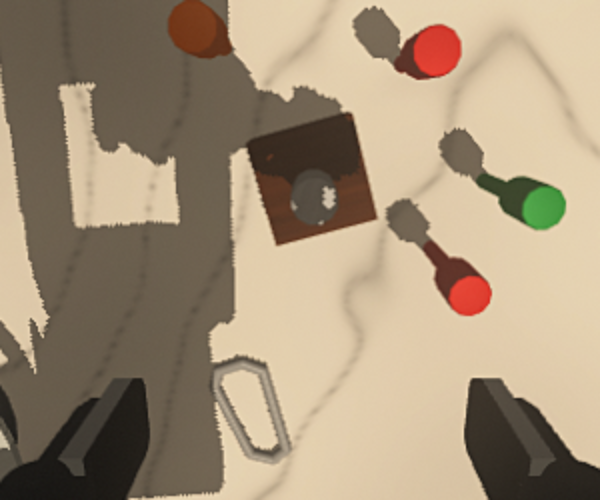

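The crop shows the knob's top centre at about (316,200) and the stand's top corners at (247,142), (350,112), (377,217) and (277,245). The decoys are clear of where the fingers will go.

```bash
python3 - <<'E'
from h import *
import pickle
s=pickle.load(open("pin2.pkl","rb")); s1,s2=pickle.load(open("pin.pkl","rb"))
print("knob",plane(s,np.array([[316,200]])/2+[170,60],.104).round(4))
q=plane(s,np.array([[247,142],[350,112],[377,217],[277,245]])/2+[170,60],.04);print("stand",q.mean(0).round(4),np.linalg.norm(q-np.roll(q,1,0),axis=1).round(4))
# brown stand mask, other pictures
for x in(s,s1,s2):
    hsv=cv2.cvtColor(x["image"],cv2.COLOR_RGB2HSV); u,v=proj(x,[[.485,-.295,.04]])[0].astype(int)
    e=int(np.linalg.norm(proj(x,[[.485,-.295,.04]])-proj(x,[[.535,-.295,.04]])))
    m=((hsv[...,1]>105)&(hsv[...,2]<150)).astype(np.uint8);k=np.zeros_like(m);cv2.circle(k,(u,v),e,1,-1)
    cs,_=cv2.findContours(cv2.morphologyEx(m*k,cv2.MORPH_CLOSE,np.ones((3,3))),cv2.RETR_EXTERNAL,cv2.CHAIN_APPROX_NONE)
    b=max(cs,key=cv2.contourArea);rc=cv2.minAreaRect(b);p=plane(x,cv2.boxPoints(rc),.04);print(rc,p.mean(0).round(4),np.linalg.norm(p-np.roll(p,1,0),axis=1).round(3))
E
```

```text
knob [[ 0.4859 -0.2975  0.104 ]]
stand [ 0.4862 -0.2969  0.04  ] [0.0598 0.0579 0.0596 0.0592]
((325.7623596191406, 149.268798828125), (54.81787872314453, 54.61885070800781), 75.17352294921875) [ 0.4869 -0.2965  0.04  ] [0.061 0.059 0.06  0.062]
((309.9742126464844, 129.50717163085938), (49.03236389160156, 48.06884002685547), 74.47589111328125) [ 0.4866 -0.2961  0.04  ] [0.06  0.059 0.059 0.062]
((419.4000549316406, 206.70001220703125), (15.652474403381348, 17.8885440826416), 26.56505012512207) [ 0.4815 -0.2825  0.04  ] [0.042 0.05  0.042 0.05 ]
```

```bash
python3 - <<'E'
from h import *
import pickle
R=Rz(-42)
p=[.4863,-.2970]
r.goto([*p,.18],R); r.servo_line([*p,.084],feed=.1)
a=r.read_state(); r.gripper_close(60); b=r.read_state()
print(a["ft_force"].round(2),b["ft_force"].round(2),b["width"],b["grip_force"],b["position"].round(4))
r.servo_line([*p,.185],feed=.08)
r.dwell(.2);st=r.read_state();print(st["ft_force"].round(2),st["width"],st["clock"])
s=snap("wrist","held.png");t=snap("scene","held_s.png");pickle.dump([s,t],open("held.pkl","wb"))
E
```

```text
[ 1.11 -0.39 -0.1 ] [0.86 0.21 5.19] 0.01988295345912724 58.503191865747795 [ 0.4865 -0.2971  0.0843]
[ 0.71 -0.1  -2.04] 0.020040783483288954 11.25
```

View pics/held.png

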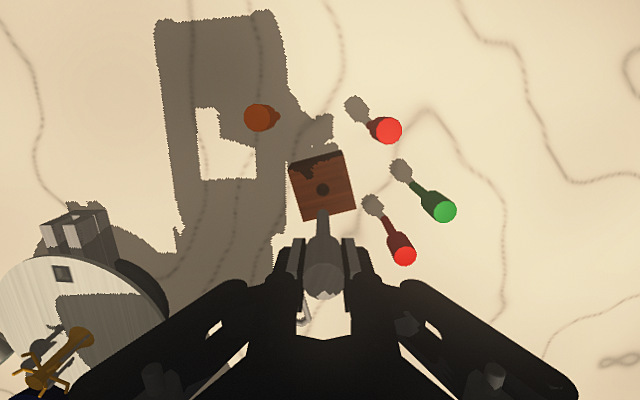

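The pin is held upright between the pads. The knob's top is at about (323,282) and the tip at about (322,211). The stand's hole is at (322,190), and the carousel arm at lower left. I'll compare these with a pin exactly on the tool axis, and plan the slot view.

```bash
python3 - <<'E'
from h import *
import pickle
s,t=pickle.load(open("held.pkl","rb")); st=r.read_state(); P=st["position"];R=np.array(st["eef_rot"])
for d in(-.02,.014,.04,.074): print(d,proj(s,P+R[:,2]*d).round(1),proj(t,P+R[:,2]*d).round(1))
for d in(-.02,.074):
  for e in(-.005,.005): print(d,e,"x:",proj(s,P+R[:,2]*d+R[:,0]*e).round(1),"y:",proj(s,P+R[:,2]*d+R[:,1]*e).round(1))
print(plane(s,(322,190),.04), R.round(4).tolist())
im=s["image"][180:330,270:380]; a=cv2.resize(im,None,fx=4,fy=4,interpolation=cv2.INTER_CUBIC)
uv=proj(t,P+R[:,2]*.03)[0].astype(int); b=cv2.resize(t["image"][uv[1]-75:uv[1]+75,uv[0]-40:uv[0]+40],(320,600),interpolation=cv2.INTER_CUBIC); print(uv)
cv2.imwrite("pics/cmp.png",np.hstack([a,b])[:,:,::-1])
E
```

```text
-0.02 [[322.  281.4]] [[196.9 192.5]]
0.014 [[322.2 248.1]] [[200.3 208.3]]
0.04 [[322.4 230.2]] [[202.7 219.7]]
0.074 [[322.5 212.8]] [[205.8 233.9]]
-0.02 -0.005 x: [[322.  290.2]] y: [[311.6 281.4]]
-0.02 0.005 x: [[322.  272.4]] y: [[332.4 281.4]]
0.074 -0.005 x: [[322.5 218.6]] y: [[316.3 212.8]]
0.074 0.005 x: [[322.5 206.9]] y: [[328.7 212.8]]
[[ 0.4858549  -0.29572883  0.04      ]] [[0.7431, -0.6691, -0.0004], [-0.6691, -0.7431, 0.0003], [-0.0004, 0.0001, -1.0]]
[201 215]
```

View pics/cmp.png

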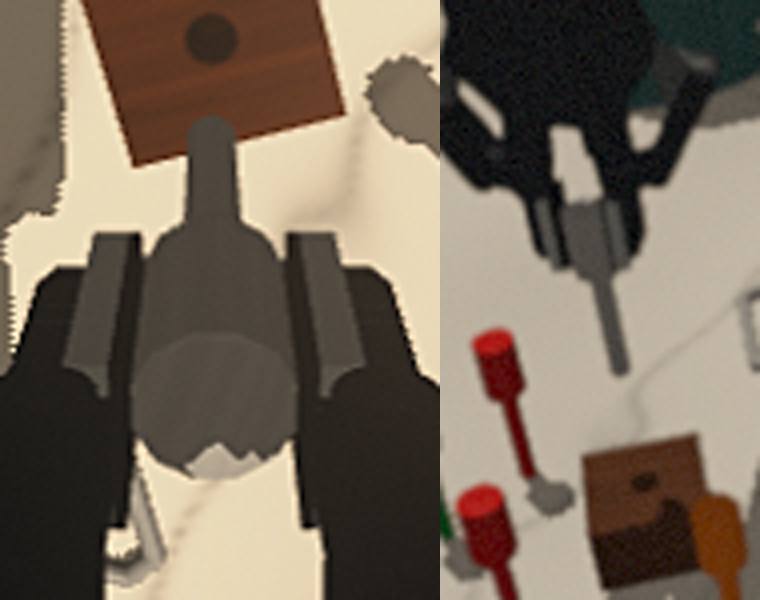

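The pin sits on the tool axis to within about 1 mm. Next I'll hover it above the estimated slot point and read the slot's mouth relative to the pin in the same picture.

```bash
python3 - <<'E'
from h import *
import pickle
R=Rz(-42); a=np.radians(-41.5); sp=np.array([.550,.0389])+.088*np.array([np.cos(a),np.sin(a)])
r.servo_line([.4863,-.2970,.22],feed=.15)
r.goto([*sp,.20],R); r.servo_line([*sp,.164],feed=.1); r.dwell(.3)
st=r.read_state();P=st["position"];Rr=np.array(st["eef_rot"])
s=snap("wrist"); t=snap("scene"); t2=snap("top");pickle.dump([s,t,P,Rr,t2],open("hov.pkl","wb"))
print(st["clock"],P.round(4),st["ft_force"].round(2),sp)
print("tip",proj(s,P+Rr[:,2]*.074),proj(t,P+Rr[:,2]*.074))
x=np.array([np.cos(a),np.sin(a),0])
c=np.array([.55,.0389,0])
for h in(.11,.125,.14): print(h,proj(s,c+x*h+[0,0,.05]),proj(t,c+x*h+[0,0,.05]))
A=cv2.resize(s["image"][100:250,250:390],None,fx=4,fy=4,interpolation=cv2.INTER_CUBIC)
u,v=proj(t,c+x*.125+[0,0,.05])[0].astype(int);print(u,v)
B=cv2.resize(t["image"][v-60:v+40,u-19:u+20],None,fx=6,fy=6,interpolation=cv2.INTER_CUBIC)
cv2.imwrite("pics/hov.png",np.hstack([A,B[:,:234]])[:,:,::-1])
E
```

```text
13.7167 [ 0.6163 -0.0194  0.1647] [-0.28 -0.34 -1.36] [ 0.6159081  -0.01941056]
tip [[322.49462639 212.90057652]] [[352.94956065 210.62899876]]
0.11 [[322.75479186 175.43892554]] [[352.92607103 231.50511294]]
0.125 [[322.60747754 159.24245006]] [[353.93533266 236.00826601]]
0.14 [[322.45508745 142.48553001]] [[354.97617162 240.65339437]]
353 236
```

View pics/hov.png

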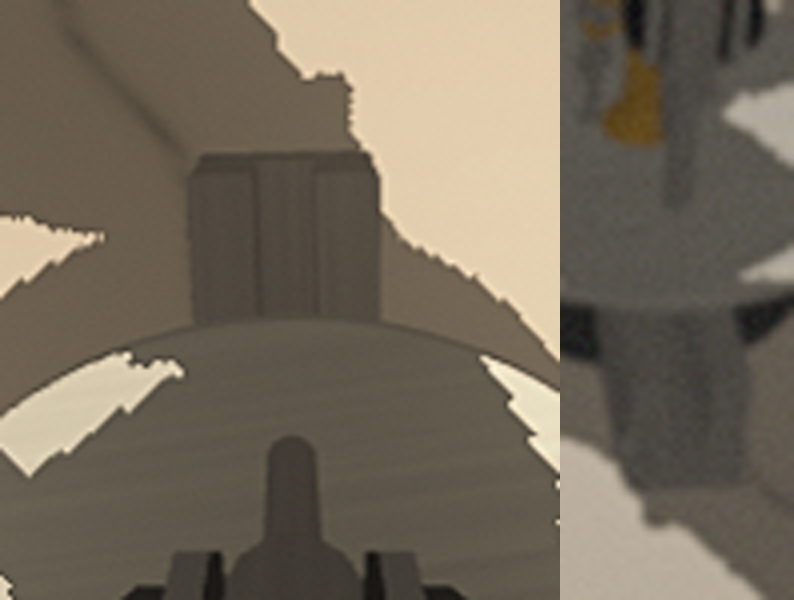

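The slot midline is at crop column 285–288 and the tip at column 292, so the slot lies about 1 mm to tool −y of the pin. Radially they agree to about 0.5 mm. The corrected target is about (0.6170, −0.0190). Next I'll check that I can track the disc in this pose and measure the force noise.

```bash
cat >> h.py <<'E'
C=np.array([.550,.0389]); A0=-41.1
def togo(s,z=.066):
    """degrees the hole still has to turn to the slot (0..360), or None"""
    h=hole(s,C,z)
    return None if h is None else (A0-np.degrees(np.arctan2(h[1]-C[1],h[0]-C[0])))%360
def ft(n=10):
    F=[]
    for _ in range(n): F.append(r.read_state()["ft_force"]); r.dwell(.01)
    return np.mean(F,axis=0),np.std(F,axis=0)
E
python3 - <<'E'
from h import *
import pickle,time
s,t,P,Rr,t2=pickle.load(open("hov.pkl","rb"))
for x in(s,t,t2):
    a=time.time(); print(togo(x),x["t"],time.time()-a)
print("pred togo", (318.9-(308.1+114.2*(s["t"]-4.88)))%360)
T=[.6166,-.0190]
r.servo_line([*T,.148],feed=.1); r.dwell(.3)
print(ft(20),r.read_state()["position"].round(4),r.read_state()["clock"])
for i in range(6):
    x=snap("scene");y=snap("wrist"); z=snap("top")
    print(round(x["t"],2),togo(x),togo(y),togo(z)); r.dwell(.2)
print(r.read_state()["clock"])
E
```

```text
None 13.7167 0.18940949440002441
None 13.7667 0.2994372844696045
None 13.8167 0.18266010284423828
pred togo 81.6488599999999
(array([ 0.01185474,  0.20079163, -1.27884837]), array([0.50323752, 0.47778402, 0.42088314])) [ 0.6167 -0.019   0.1482] 14.6417
14.64 335.30823237712 330.6017235503718 None
14.99 None None None
15.34 None None None
15.69 None None None
16.04 None None None
16.39 None None None
16.7417
```

```bash
cat >> h.py <<'E'
def hole(s,c,z=.066):
    g=cv2.cvtColor(s["image"],cv2.COLOR_RGB2GRAY)
    g=cv2.resize(g,None,fx=3,fy=3,interpolation=cv2.INTER_CUBIC)
    best=[]
    ms=[(g<t) for t in range(20,130,6)]
    ms+=[cv2.adaptiveThreshold(g,1,cv2.ADAPTIVE_THRESH_MEAN_C,cv2.THRESH_BINARY_INV,b,k)>0 for b in(31,51,81) for k in(3,6,10)]
    for m in ms:
        cs,hi=cv2.findContours(m.astype(np.uint8),cv2.RETR_CCOMP,cv2.CHAIN_APPROX_NONE)
        for k in cs:
            if not 24<len(k)<800: continue
            w=plane(s,(k.reshape(-1,2)+.5)/3-.5,z)[:,:2].astype(np.float32)
            (x,y),(a,b),_=cv2.minAreaRect(w)
            d=np.hypot(x-c[0],y-c[1])
            if .013<min(a,b) and max(a,b)<.0245 and max(a,b)<1.25*min(a,b) and .084<d<.092 and cv2.contourArea(w)>.8*a*b: best.append((x,y,a,b))
    return np.median(best,axis=0) if best else None
E
python3 - <<'E'
from h import *
import pickle
L=[]
for i in range(16): L.append(snap("wrist")); r.dwell(.15)
pickle.dump(L,open("spin.pkl","wb"))
for s in L:
    p=(318.9-(308.1+114.2*(s["t"]-4.88)))%360; q=togo(s)
    print(round(s["t"],2),round(p),None if q is None else round(q,1))
E
```

```text
16.74 96 None
16.94 73 None
17.14 51 50.9
17.34 28 28.3
17.54 5 5.6
17.74 342 342.5
17.94 319 320.0
18.14 296 297.4
18.34 273 None
18.54 251 None
18.74 228 None
18.94 205 None
19.14 182 None
19.34 159 None
19.54 136 None
19.74 114 None
```

```bash
cat > s1.py <<'E'
from h import *
T=[.6166,-.0190]
pred=lambda t:(318.9-(308.1+114.2*(t-4.88)))%360
r.servo_line([*T,.142],feed=.05)
F0=ft(15)[0]; t=r.read_state()["clock"]
w=((pred(t)-340)%360)/114.2-.15
if w<0: w+=360/114.2
r.dwell(w)
r.servo_line([*T,.1370],feed=.03)
z=.1370; h=[]
for i in range(7):
    s=snap("wrist"); q=togo(s,.063); f=ft(12)[0]-F0
    print(round(s["t"],2),q and round(q,1),f.round(2),round(r.read_state()["position"][2],4))
    if q is not None: h.append((s["t"],q))
    if len(h)>1:
        om=np.radians(h[-2][1]-h[-1][1])/(h[-1][0]-h[-2][0]); print("   omega",om.round(2),z)
        if om>.6: z-=.0005
        elif om<.15: z+=.0004
        else: break
        r.servo_line([*T,z],feed=.02)
print(F0.round(2),z)
E
python3 s1.py
```

```text
21.07 335.9 [0.55 0.87 1.79] 0.1371
21.23 328.8 [0.6  0.74 2.03] 0.1371
   omega 0.83 0.137
21.62 311.3 [0.77 1.04 2.01] 0.1365
   omega 0.76 0.1365
22.02 297.1 [0.64 0.81 2.4 ] 0.136
   omega 0.62 0.136
22.43 None [0.85 1.09 2.21] 0.1355
   omega 0.62 0.1355
22.82 None [0.94 1.07 2.68] 0.135
   omega 0.62 0.135
23.23 None [1.13 1.19 2.75] 0.1345
   omega 0.62 0.1345
[-0.03 -0.12 -1.25] 0.134
```

```bash
cat > s2.py <<'E'
from h import *
T=[.6166,-.0190]; F0=np.array([-.03,-.12,-1.25])
z=.1352; r.servo_line([*T,z],feed=.02); t0=r.read_state()["clock"]; last=None
while 1:
    s=snap("wrist"); q=togo(s,.063); f=ft(12)[0]-F0
    print(round(s["t"],2),q and round(q,1),f.round(2))
    if q is not None:
        e=(q+180)%360-180
        if last is not None and abs(e)<7 and abs(e-last[1])<1: print("caught?");break
        if -60<e<-9: print("passed");break
        if last is not None and (last[1]-e)/(s["t"]-last[0])<6 and e>9: z+=.0003; r.servo_line([*T,z],feed=.02); print("ease",z)
        last=(s["t"],e)
    if s["t"]-t0>14 : print("timeout");break
    r.dwell(.25 if q is None else .05)
E
python3 s2.py
```

```text
23.88 None [1.06 1.17 2.71]
24.27 None [0.76 1.23 2.5 ]
24.68 None [0.98 1.29 2.71]
25.07 None [0.97 1.2  2.67]
25.48 None [0.99 1.18 2.36]
25.88 None [1.01 0.95 2.43]
26.27 None [0.95 1.24 2.73]
26.68 None [0.97 1.2  2.55]
27.07 None [0.94 1.3  2.62]
27.48 None [1.06 1.14 2.77]
27.88 None [0.84 1.43 2.7 ]
28.27 None [0.76 1.45 2.53]
28.68 None [1.   1.35 2.51]
29.07 None [1.15 1.22 2.57]
29.48 None [1.03 0.99 2.66]
29.88 None [0.83 1.26 2.63]
30.27 None [0.77 0.93 2.71]
30.68 None [1.2  1.1  2.38]
31.07 None [0.95 1.21 2.73]
31.48 None [0.94 1.11 2.6 ]
31.88 None [0.94 1.04 2.61]
32.27 None [1.42 1.32 2.34]
32.67 None [1.02 1.39 2.51]
33.08 None [0.9  1.25 2.71]
33.48 64.4 [0.78 0.89 2.88]
33.67 60.4 [0.84 1.15 2.65]
33.88 None [0.99 1.26 2.9 ]
34.27 48.9 [0.9  1.42 2.5 ]
34.48 44.9 [1.06 1.07 2.51]
34.67 40.9 [0.78 1.09 2.7 ]
34.88 36.9 [1.14 1.08 2.63]
35.08 33.2 [0.98 0.95 2.61]
35.27 29.2 [0.81 1.03 2.66]
35.48 25.2 [1.09 0.96 2.66]
35.67 21.3 [0.89 1.17 2.72]
35.88 17.4 [1.09 1.21 2.84]
36.08 13.6 [1.15 1.06 2.61]
36.27 9.6 [1.15 1.31 2.73]
36.48 5.8 [1.   1.12 2.7 ]
36.67 None [1.88 2.25 0.77]
37.08 None [0.74 1.45 0.55]
37.48 None [0.81 1.71 0.62]
37.88 None [1.05 1.66 0.53]
38.27 None [1.02 1.87 0.53]
timeout
```

The pin dropped into the hole as it arrived: vertical load fell from 2.7 to 0.55 N while the lateral load stayed at the stall value. Now I'll push down in guarded steps.

```bash
cat > s3.py <<'E'
from h import *
T=[.6166,-.0190]; F0=np.array([-.03,-.12,-1.25])
r.servo_line([*T,.1275],feed=.03); print(ft(6)[0]-F0)
z=.1275
while z>.0905:
    z-=.001 if z>.097 else .0004
    r.servo_line([*T,z],feed=.03)
    f=ft(3)[0]-F0
    if f[2]>3.5:
        f=ft(8)[0]-F0
        if f[2]>3: print("contact",z,f.round(2)); break
st=r.read_state(); print(z,st["position"].round(4),(ft(10)[0]-F0).round(2),st["width"],st["clock"])
E
python3 s3.py
```

```text
[1.36828396 1.15506698 0.5307214 ]
contact 0.09409999999999999 [0.46 1.15 4.7 ]
0.09409999999999999 [ 0.6167 -0.019   0.0943] [0.45 1.29 4.73] 0.020232420645969765 49.125
```

The pin met the floor at exactly the expected height (TCP 0.0943 m, so the tip is at about 0.020 m). I'll release it and back off.

```bash
python3 - <<'E'
from h import *
r.open(); P=r.read_state()["position"]
r.servo_line([.6166,-.0190,.17],feed=.1)
r.servo_line([.6166-.045,-.0190+.04,.25],feed=.15)
s=snap("wrist","end.png"); a=proj(s,[[.6170,-.019,.114],[.6170,-.019,.02]]); print(a,r.read_state()["clock"],r.read_state()["width"])
cv2.imwrite("pics/endc.png",cv2.resize(s["image"][60:260,220:420],None,fx=3,fy=3)[:,:,::-1])
E
```

```text
[[321.67283357 130.6441684 ]
 [322.01741642 125.69374031]] 51.6333 0.08519789603273384
```

View pics/endc.png

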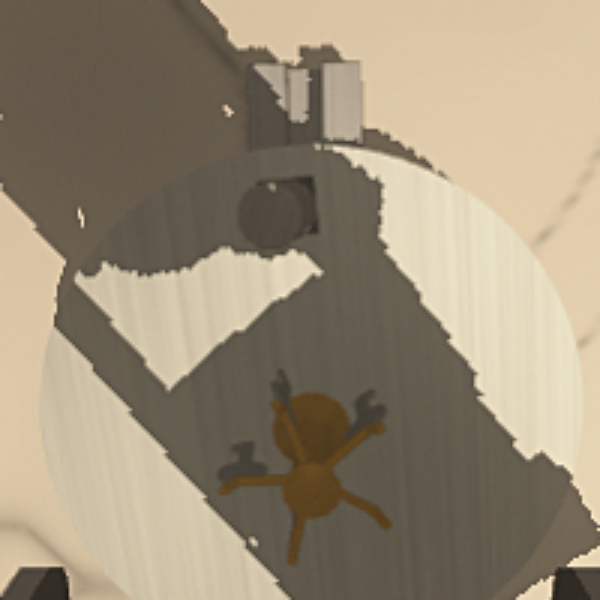

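The last picture shows the pin home through the hole. It leans about 0.12 rad in the slot's play, with the knob at crop (271,215), because the stalled motor rests on it. From the frame's edge the hole centre is about 6 mm from the slot point, which also agrees with the limit set by the slot's clearance. Everything is within tolerance and the gripper is clear, so I'm handing in.

```bash
python3 -c "
from cell import r
print(r.hand_in(), r.read_state()['clock'])"
```

```text
the job is handed in; nothing more can be done
the job is handed in; nothing more can be done
```

The pin is home on the floor of the slot through the disc's hole and released, with the disc locked. I handed the job in soon after 51.6 s on the clock, and no verdict came back. The pin leans about 0.12 rad (limit 0.2) and the hole sits about 6 mm from the slot point (limit 9 mm).

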